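Lay out a board kit on its silhouette pads

ROBOT

A 6-joint arm with a two-finger parallel gripper is mounted at the origin on the work surface. World frame = base frame: x ahead of the robot, y to its left, z up, the work surface at z = 0. Lengths are in m, angles in rad, forces in N, time in s.
With the tool pointing down it reaches from about 0.4 to 0.825 m from the base axis. Payload 7 kg.
Tool frame: the origin (TCP) lies at the very end of the fingers, on their centre line; the grasp point (between the pads) lies 19 mm behind it; z points along the fingers, x is the direction in which the jaws open and shut, and the axes are right-handed (so a half turn about z gives the same grasp; the last joint's range is limited). The gripper opens to 88 mm and grips with 3 to 60 N. Pads are 19 mm wide; open, the fingers measure 130 mm over their backs; the gripper's body (78 mm by 193 mm) begins 47 mm behind the grasp point.
Start: joints at [1.628, 0.359, 0.012, 0, -1.224, -0.288], TCP at [0.154, 0.657, 0.227] pointing down, gripper open.
Joint ranges: [-3.07, 3.07], [-1.43, 2.12], [-1.02, 1.25], [-3.03, 1.67], [-3.05, -0], [-3.03, 3.03]. Speed limits (rad/s): [2.39, 2.39, 3.01, 3.14, 3.14, 3.14].

INTERFACE

Orientations are given as [roll, pitch, yaw] about the fixed x, y, z axes, in that order (R = Rz(yaw) Ry(pitch) Rx(roll)).
In Python, from station import telemetry, grab_frame, arm, regions_of, pinpoint gives the robot as it stands. The module is installed in compiled form; this text tells all that it offers.
- The arm moves only by the shell command python3 -m inch 'ROWS' [FORCE]. ROWS is text: rows parted by semicolons, each of 7 numbers parted by spaces: the opening, from 0 (shut) to 1 (fully open), then the shift along the world's x, y, z in cm, then the turn, a rotation vector about the world's x, y, z in degrees. A call has 1 to 12 rows; each row is the pose to reach, as a shift and turn from the pose measured when the call began; what a row does not reach only later rows make up. A row lasts 1/8 s, in which the tool goes at most 62.5 mm and 10.7 degrees, less where a joint would pass 70% of its speed; a pose out of reach is approached as far as the arm can. A call with a gripper value outside its range is refused whole. The fingers move at their own pace and stop on an object; FORCE is the grip in N (left out, the last holds). Time passes only in rows, so rows that repeat a pose let the fingers close. It gives the time, the measured TCP pose, the force and the opening at its end, in the units of the state.
- telemetry.get_state(): the state, without advancing time (a new reading comes with each control period).
- grab_frame(name): name is "scene" or "top" or "wrist"; returns a dict with "pixels" (384x512x3 uint8, red, green, blue), "fx", "fy", "cx", "cy" (pixels), "R" (3x3) and "t" (3): a world point X has camera coordinates R X + t. Camera axes: x right, y down, z forward; pixel columns grow to the right and rows downward; lengths in m; the calibration is good to about 2 mm. A picture is of the moment at which its call begins. There is no depth.
- arm.job_done(): hands the job in, once; it reports no verdict.
Trained networks look in the newest picture that a camera, given by its name, has taken for a name from the list of things; names that differ only in an ending like _2 or _b are one class to them, and where a whole thing is asked for, a point or a joint stands for the part that bears it (a point fixed in the world has none). Each returns a list of dicts, best first, with "p" (0 to 1); they miss things now and then, are a little off and sometimes report something else, mostly with a low value. They report only what shows in the picture. A call takes as long as a camera call.
- regions_of(camera, name): "pixels" (384x512 bool, what is visible of it) and "bbox" ([left, top, right, bottom] in pixels, round what is visible of it).
- pinpoint(camera, name): "location" ([column, row] in pixels: a listed point, or the origin of a listed thing).
The state is a dict: "t": time; "q": joint angles; "qd": joint speeds; "joint_efforts": joint torques, N m; "eef_pos": TCP position; "ee_rot": TCP orientation; "force": force on the tool from outside, world axes, zero at the start; "moment": the same for the moment, N m; "width": finger opening in m.
Only numpy, scipy, OpenCV 4.12 (cv2) and the standard library are available. Lean on these libraries where they do the work, as an engineer would, in place of code of your own. Each camera call takes 0.05 s, during which the arm holds its last target. There are 200 camera calls.

TASK

Lay out the kit for the next board: set each of the five loose parts (larger ferrite toroid, smaller ferrite toroid, clear spacer block, gold edge connector, orange IC tube) flat on the grey pad whose pale printed shape matches it in form and size. Each part must end centred on its printed shape, the long ones lined up with it (either way round), the same side up as it lay at the start, and let go.

Things in the scene. Friction and masses are not known exactly. Their poses are not given: they have to be found in the camera images.
- toroid_large: The larger of two black ferrite toroids, a ring lying flat: outer diameter 50, bore 26, height 20 mm, about 130 g. Take it across its outside. Origin: centre of its underside; z up.
- toroid_small: (Four small loose bystanders up to 42 mm tall stand about midway between the nearer and the farther row of parts and pads; carry things above them.) The smaller black ferrite toroid, a ring lying flat: outer diameter 32, bore 14, height 16 mm, about 50 g. Take it across its outside. Origin: centre of its underside; z up.
- spacer: Clear acrylic spacer block, a plain see-through block 50 mm long (own x), 32 mm wide (own y), 22 mm high, about 42 g. Origin: centre of its underside; z up.
- connector: Gold-finish edge connector with a dark slot along its top: body 60 mm long (own x), 14 mm wide (own y), 18 mm high, with a 7 mm high mounting ear at each end that makes it 80 mm long over all; about 40 g. Slot upwards. Origin: centre of its underside; z up.
- ic_tube: Orange plastic IC tube, a closed short length with a white stop pin near each end: 110 mm long (own x), 16 mm wide (own y), 14 mm high, about 30 g. Origin: centre of its underside; z up.
- pad_toroid_large: Grey kit pad 72 x 72 x 6 mm with a pale printed ring of 54 mm outer and 24 mm inner diameter: the place of the larger toroid. Fixed to the table. Origin: centre of its underside, so its flat top, where the part rests, is 6 mm above the origin; the printed shape is centred on the origin and stands proud by no more than 0.4 mm. Parts and pads lie mixed.
- pad_toroid_small: Grey kit pad 54 x 54 x 6 mm with a pale printed ring of 36 mm outer and 12 mm inner diameter: the place of the smaller toroid. Fixed to the table. Origin: centre of its underside, so its flat top, where the part rests, is 6 mm above the origin; the printed shape is centred on the origin and stands proud by no more than 0.4 mm. Parts and pads lie mixed.
- pad_spacer: Grey kit pad 72 mm (own x) by 54 mm (own y), 6 mm thick, with a pale printed plain rectangle 54 x 36 mm: the place of the spacer block. Fixed to the table. Origin: centre of its underside, so its flat top, where the part rests, is 6 mm above the origin; the printed shape is centred on the origin and stands proud by no more than 0.4 mm. Parts and pads lie mixed.
- pad_connector: Grey kit pad 100 mm (own x) by 40 mm (own y), 6 mm thick, with a pale printed bar 84 x 18 mm that shows a grey slot line and a grey dot at each end: the place of the edge connector. Fixed to the table. Origin: centre of its underside, so its flat top, where the part rests, is 6 mm above the origin; the printed shape is centred on the origin and stands proud by no more than 0.4 mm. Parts and pads lie mixed.
- pad_ic_tube: Grey kit pad 128 mm (own x) by 40 mm (own y), 6 mm thick, with a pale printed plain bar 114 x 20 mm: the place of the IC tube. Fixed to the table. Origin: centre of its underside, so its flat top, where the part rests, is 6 mm above the origin; the printed shape is centred on the origin and stands proud by no more than 0.4 mm. Parts and pads lie mixed.

How it is judged:
At the end, for the whole second after the job is handed in: Each part rests upright (within 0.12 rad) and still (below 0.02 m/s) on its own pad, its underside 3 to 9 mm above the pad's underside, centre within 10 mm of the pad's centre; spacer block, connector and IC tube lie within 0.2 rad of the printed shape's length, either way round (horizontal distance between toroid_large and pad_toroid_large below 0.01 m and z of toroid_large in the frame of pad_toroid_large between 0.003 and 0.009 m and angle between each of toroid_large, toroid_small, spacer, connector, ic_tube's own z axis and vertical below 0.12 rad and linear speed of each of toroid_large, toroid_small, spacer, connector, ic_tube below 0.02 m/s and horizontal distance between toroid_small and pad_toroid_small below 0.01 m and z of toroid_small in the frame of pad_toroid_small between 0.003 and 0.009 m and horizontal distance between spacer and pad_spacer below 0.01 m and z of spacer in the frame of pad_spacer between 0.003 and 0.009 m and angle between the x axis of spacer and the x axis of pad_spacer, either way round below 0.2 rad and horizontal distance between connector and pad_connector below 0.01 m and z of connector in the frame of pad_connector between 0.003 and 0.009 m and angle between the x axis of connector and the x axis of pad_connector, either way round below 0.2 rad and horizontal distance between ic_tube and pad_ic_tube below 0.01 m and z of ic_tube in the frame of pad_ic_tube between 0.003 and 0.009 m and angle between the x axis of ic_tube and the x axis of pad_ic_tube, either way round below 0.2 rad); the robot touches nothing.
It also fails if it takes over 112 s, if anything falls off the work surface, if the arm or the gripper's body presses on something with over 40 N, if the wrist force passes 120 N, or if a joint passes its speed limit or range.

## Working session

There is one attempt and no reset: what is moved stays moved. The work goes in short steps, Python scripts to look and compute and a shell command to move; the robot and the scene stay as the last step left them, time stands still between calls to the robot, and variables do not carry over. Pictures are saved under pics/ and viewed, about 12 in all and at most 16, crops included, and the job is handed in when it is done.

```bash
mkdir -p pics; cat > h.py <<'E'
import numpy as np, cv2
from station import telemetry, grab_frame, arm, regions_of, pinpoint
def ray(f,u,v,z):
    R=np.array(f["R"]);t=np.array(f["t"])
    d=R.T@np.array([(u-f["cx"])/f["fx"],(v-f["cy"])/f["fy"],1]);c=-R.T@t
    return (c+d*(z-c[2])/d[2])
def save(f,n,s=1.5):
    cv2.imwrite(f"pics/{n}.png",cv2.resize(f["pixels"][:,:,::-1].copy(),None,fx=s,fy=s,interpolation=cv2.INTER_CUBIC))
def foot(f,mask,z):
    """centre, long-axis angle, size of the min-area rectangle of a mask projected to plane z"""
    c=max(cv2.findContours(mask.astype(np.uint8),cv2.RETR_EXTERNAL,cv2.CHAIN_APPROX_NONE)[0],key=cv2.contourArea)[:,0,:]
    P=np.array([ray(f,u,v,z)[:2] for u,v in c])
    (cx,cy),(w,h),a=cv2.minAreaRect((P*1000).astype(np.float32))
    if h>w: w,h,a=h,w,a+90
    return np.round([cx,cy,(a+90)%180-90,w,h],1)
E
python3 - <<'E'
from h import *
for c in ("top","scene"):
    f=grab_frame(c); save(f,c)
    print(c,-np.array(f["R"]).T@np.array(f["t"]))
    for n,z in dict(toroid_large=20,toroid_small=16,spacer=22,connector=18,ic_tube=14,pad_toroid_large=6,pad_toroid_small=6,pad_spacer=6,pad_connector=6,pad_ic_tube=6).items():
        r=regions_of(c,n); p=pinpoint(c,n)
        for k in r[:2]: print(n,"R",round(k["p"],2),k["bbox"],foot(f,k["pixels"],z/1000))
        for k in p[:2]: print(n,"P",round(k["p"],2),np.round(k["location"]),np.round(1000*ray(f,*k["location"],0)[:2],1))
s=telemetry.get_state(); print(s["t"],s["eef_pos"],s["ee_rot"],s["width"])
E
```

```text
top [ 0.38953264 -0.00749514  1.11422907]
toroid_large R 0.8 [107.4, 217.4, 131.3, 235.7] [460.4 337.7 -88.8  51.   47.8]
toroid_large P 0.62 [120. 229.] [455.3 340.2]
toroid_small R 0.71 [384.7, 234.6, 398.6, 242.3] [ 439.9 -345.8  -88.8   32.6   27.3]
toroid_small P 0.7 [389. 240.] [ 442.7 -345. ]
spacer R 0.81 [187.6, 154.5, 205.5, 177.6] [622.3 150.7 -13.2  56.1  39. ]
spacer P 0.76 [197. 167.] [621.8 149.5]
spacer P 0.25 [257. 165.] [628.4  -7.8]
connector R 0.73 [312.8, 226.1, 322.8, 255.8] [ 436.  -162.3   -4.1   78.    15.9]
connector R 0.66 [244.2, 146.1, 272.5, 186.4] [629.1  -9.1  30.4  96.7  41.7]
connector P 0.58 [316. 242.] [ 433.3 -159.8]
ic_tube R 0.89 [370.2, 149.2, 379.5, 189.3] [ 623.  -304.8    4.9  107.8   21.3]
ic_tube P 0.51 [370. 172.] [ 616.5 -300.6]
ic_tube P 0.16 [139. 166.] [620.5 302.6]
pad_toroid_large R 0.56 [124.9, 147.7, 157.7, 185.6] [621.7 297.1 -12.3  76.1  74.2]
pad_toroid_large P 0.74 [140. 164.] [627.2 299.9]
pad_toroid_small R 0.26 [238.2, 222.0, 259.3, 244.1] [458.1  10.3   1.2  68.4  50.9]
pad_toroid_small P 0.78 [184. 236.] [440.9 175.7]
pad
[... 1616 characters left out ...]
 [252. 161.] [442.7 167.7]
pad_toroid_small P 0.3 [288. 132.] [455.6 352.1]
pad_spacer R 0.91 [211.1, 186.7, 241.0, 205.2] [462.    8.    1.   73.6  59.5]
pad_spacer R 0.71 [165.7, 223.2, 193.6, 236.7] [ 438.7 -159.6   -1.8   81.5   26.1]
pad_spacer P 0.78 [227. 197.] [4.696e+02 3.000e-01]
pad_connector R 0.58 [265.2, 217.5, 303.9, 227.3] [635.7 -10.9  31.8  97.2  42.1]
pad_connector R 0.51 [112.9, 275.7, 129.3, 291.1] [ 439.7 -345.2  -26.3   42.1   31. ]
pad_ic_tube R 0.64 [220.2, 235.1, 265.4, 274.7] [ 616.6 -151.3  -13.7  130.7   43.1]
pad_ic_tube P 0.96 [242. 252.] [ 607.1 -141. ]
2.1 [0.15442353 0.65708181 0.22657855] [-3.14158910e+00  2.74083287e-05 -1.80157795e+00] 0.08745195930720613
```

View pics/top.png

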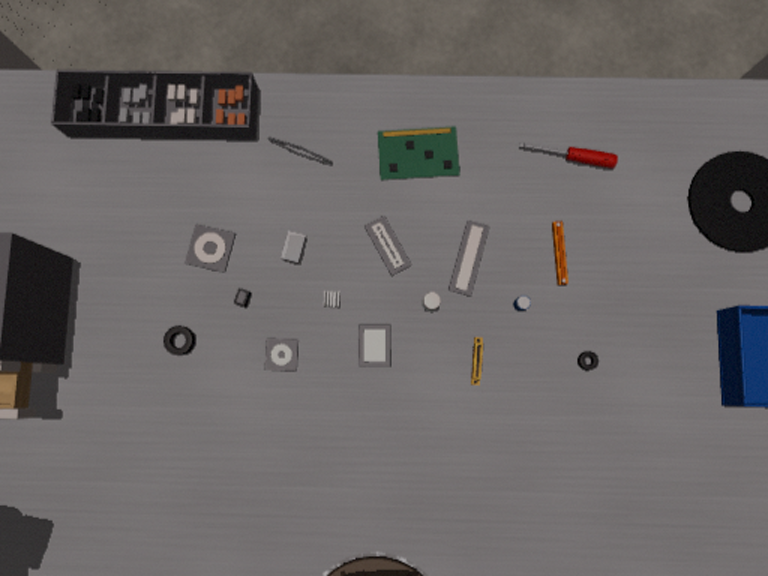

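View pics/scene.png

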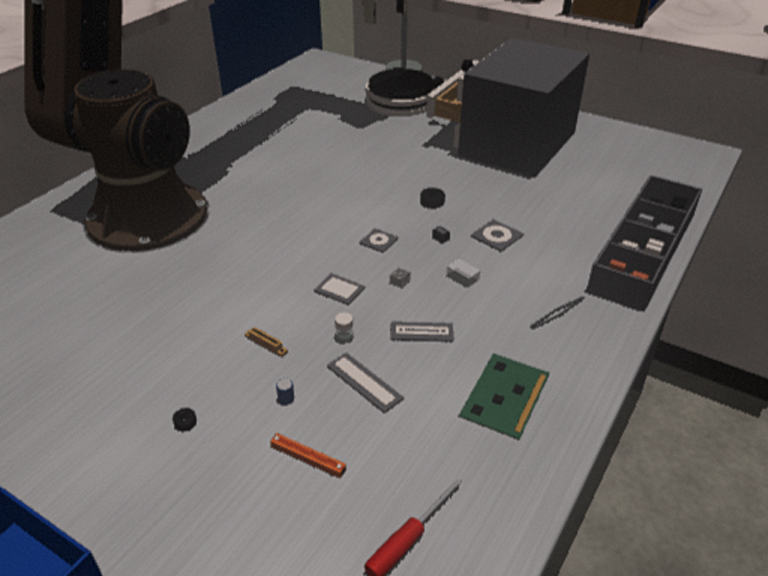

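The top and scene views agree. The far row (x≈0.62) runs, left to right: large-toroid pad, spacer, connector pad, tube pad, tube. The near row (x≈0.45) runs: large toroid, small pad, spacer pad, connector, small toroid. The bystanders are at x≈0.54. A tall dark box stands at the far left, so I'll check its corners before moving.

```bash
python3 - <<'E'
from h import *
f=grab_frame("scene")
for u,v in [(460,150),(535,175),(440,148),(578,120)]: print(ray(f,u/1.5,v/1.5,0)[:2])
f=grab_frame("wrist");save(f,"w0")
s=telemetry.get_state();R=np.array(f["R"]);print(-R.T@np.array(f["t"])-s["eef_pos"],R,f["fx"])
E
```

```text
[0.41206582 0.5650575 ]
[0.5989136  0.54997807]
[0.36900055 0.54977551]
[0.58755571 0.84704508]
[ 0.08207602 -0.01813457  0.15795205] [[-2.29011777e-01 -9.73423199e-01 -9.38789583e-04]
 [-9.28324526e-01  2.18111312e-01  3.01066487e-01]
 [-2.92860343e-01  6.98192727e-02 -9.53602689e-01]] 306.58423192975107
```

```bash
python3 -m inch '1 14.6 -21.7 0 0 0 0; 1 14.6 -21.7 0 0 0 0;1 14.6 -21.7 0 0 0 0;1 14.6 -21.7 0 0 0 0;1 14.6 -21.7 0 0 0 0;1 30.3 -31.9 -6 0 0 13.2;1 30.3 -31.9 -6 0 0 13.2;1 30.3 -31.9 -6 0 0 13.2;1 30.3 -31.9 -6 0 0 13.2;1 30.3 -31.9 -6 0 0 13.2' 
cat >> h.py <<'E'
Z=dict(toroid_large=20,toroid_small=16,spacer=22,connector=18,ic_tube=14,pad_toroid_large=6,pad_toroid_small=6,pad_spacer=6,pad_connector=6,pad_ic_tube=6)
def look(names,pic=None,dz=0):
    f=grab_frame("wrist")
    s=telemetry.get_state(); p=np.array(s["eef_pos"])*1000
    print("t",round(s["t"],1),"tcp",p.round(1),"rpy",np.degrees(s["ee_rot"]).round(1),"w",round(s["width"]*1000,1),"F",np.round(s["force"],1))
    for n in names:
        zz=(Z[n]+(0 if n.startswith("pad") else dz))
        for k in regions_of("wrist",n)[:2]: print(n,"R",round(k["p"],2),np.round(k["bbox"]),foot(f,k["pixels"],zz/1000))
        for k in pinpoint("wrist",n)[:2]: print(n,"P",round(k["p"],2),np.round(k["location"]),np.round(1000*ray(f,*k["location"],dz/1000 if not n.startswith("pad") else 0)[:2],1))
    if pic: save(f,pic)
E
python3 -c '
from h import *
look(["toroid_large","pad_toroid_large","pad_toroid_small","spacer"],"w1")'
```

```text
t: 3.45
eef_pos: [0.4579, 0.3377, 0.166]
ee_rot: [3.141, -0.001, -1.573]
force: [0.1, 0.2, 0.0]
width: 0.0877
t 3.5 tcp [457.5 338.5 166.6] rpy [-180.    -0.   -90.1] w 87.5 F [0.3 1.1 0.1]
toroid_large R 0.85 [234. 149. 284. 198.] [ 4.624e+02  3.413e+02 -1.000e-01  4.970e+01  4.840e+01]
toroid_large P 0.91 [255. 170.] [461.5 343. ]
pad_toroid_large R 0.75 [254.   0. 344.  47.] [608.2 303.7  79.1  71.5  42.2]
pad_toroid_small R 0.83 [383. 164. 447. 212.] [442.2 169.9  88.5  55.2  54.1]
pad_toroid_small P 0.69 [409. 185.] [444.6 173.1]
spacer R 0.74 [433.   0. 492.  32.] [606.2 162.1  89.9  45.   23.4]
```

View pics/w1.png

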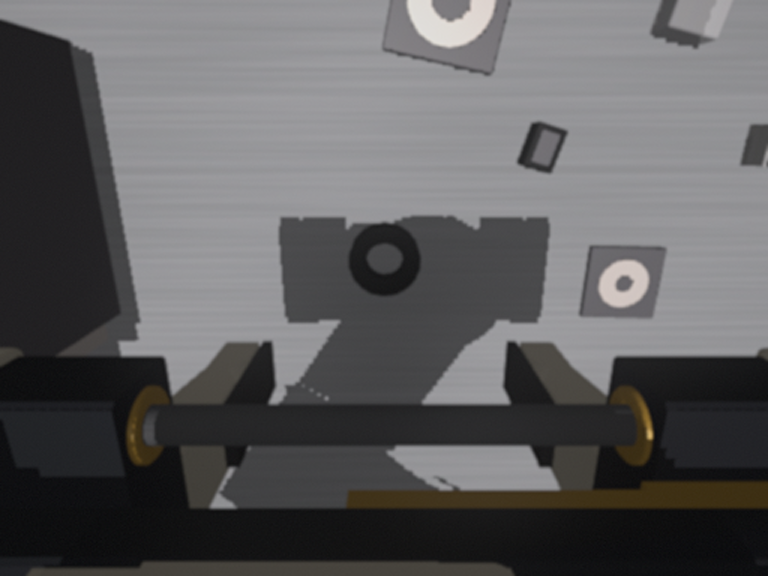

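The ring is at about (461, 341), centred between the jaws, with its pad ahead of it. I'll descend and grasp.

```bash
python3 -m inch '1 0.4 0.3 -10 0 0 0;1 0.4 0.3 -10 0 0 0;1 0.4 0.3 -16.2 0 0 0;1 0.4 0.3 -16.2 0 0 0;1 0.4 0.3 -16.2 0 0 0;0.3 0.4 0.3 -16.2 0 0 0;0.3 0.4 0.3 -16.2 0 0 0;0.3 0.4 0.3 -16.2 0 0 0;0.3 0.4 0.3 -16.2 0 0 0;0.3 0.4 0.3 -16.2 0 0 0;0.3 0.4 0.3 -16.2 0 0 0' 30
python3 -m inch '0.3 0 0 6 0 0 0;0.3 0 0 10 0 0 0;0.3 7 -2 10 0 0 0;0.3 9 -2.5 10 0 0 0;0.3 9 -2.5 10 0 0 0'
python3 -c '
from h import *
look(["toroid_large","pad_toroid_large","spacer"],"w2",dz=100)'
```

```text
t: 5.28
eef_pos: [0.461, 0.3416, 0.0051]
ee_rot: [-3.141, 0.0, -1.57]
force: [-0.6, -0.3, 3.0]
width: 0.0491
t: 5.9
eef_pos: [0.5524, 0.3156, 0.1042]
ee_rot: [3.141, -0.0, -1.573]
force: [-0.6, 0.4, -1.7]
width: 0.0487
t 6.0 tcp [551.2 315.8 104.1] rpy [180.   -0.  -90.1] w 49.1 F [ 0.1 -0.8 -2.1]
toroid_large R 0.87 [216. 204. 308. 274.] [565.5 316.2  89.9  48.   37.3]
toroid_large P 0.8 [260. 245.] [551.1 316.2]
pad_toroid_large R 0.84 [231.  56. 335. 160.] [623.9 300.6 -11.5  73.1  73. ]
pad_toroid_large P 0.88 [278. 109.] [623.4 300.7]
spacer R 0.83 [431.  68. 510. 145.] [630.6 224.8 -11.7  29.7  25.4]
spacer P 0.83 [458. 107.] [629.5 214.5]
```

View pics/w2.png

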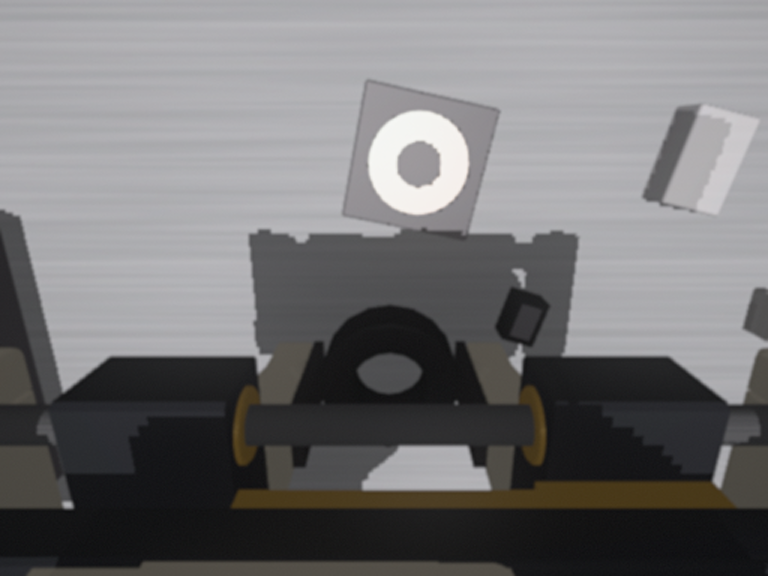

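Ring held level. The pad is at (623.6, 300.6). Placing it now.

```bash
python3 -m inch '0.3 5 -1 0 0 0 0;0.3 7.2 -1.5 0 0 0 0;0.3 7.2 -1.5 -5 0 0 0;0.3 7.2 -1.5 -8 0 0 0;0.3 7.2 -1.5 -9.25 0 0 0;0.3 7.2 -1.5 -9.25 0 0 0;0.3 7.2 -1.5 -9.25 0 0 0;0.75 7.2 -1.5 -9.25 0 0 0;0.75 7.2 -1.5 -9.25 0 0 0;0.75 7.2 -1.5 -9.25 0 0 0;0.75 7.2 -1.5 -9.25 0 0 0'
python3 -m inch '0.75 0 0 6 0 0 0;1 0 0 11 0 0 0;1 -3 -6 12 0 0 -5;1 -4 -12 11 0 0 -11;1 -4 -15 11 0 0 -13;1 -4 -15 11 0 0 -13;1 -4 -15 11 0 0 -13'
python3 -c '
from h import *
look(["toroid_large","pad_toroid_large"],None,dz=6);look(["spacer","pad_connector"],"w3")'
```

```text
t: 7.62
eef_pos: [0.6225, 0.302, 0.0129]
ee_rot: [-3.141, 0.001, -1.569]
force: [-0.4, 0.1, 0.2]
width: 0.0658
t: 8.5
eef_pos: [0.5828, 0.1522, 0.1231]
ee_rot: [-3.14, 0.001, -1.796]
force: [0.2, -0.4, -0.1]
width: 0.0875
t 8.6 tcp [582.8 152.6 123. ] rpy [-1.799e+02  1.000e-01 -1.029e+02] w 87.7 F [-0.3  0.3 -0.3]
toroid_large R 0.88 [ 54. 155. 123. 214.] [624.6 298.5 -62.5  58.7  50.1]
toroid_large P 0.57 [ 94. 177.] [626.3 301.8]
pad_toroid_large R 0.65 [ 53. 141. 143. 214.] [623.7 298.3  78.1  73.6  72.1]
t 8.8 tcp [582.4 152.7 122.7] rpy [-180.     0.  -102.8] w 87.7 F [-0.8  0.1 -0.1]
spacer R 0.69 [230. 114. 270. 175.] [625.3 153.4 -12.9  50.9  31.9]
spacer P 0.58 [250. 141.] [625.3 153.6]
pad_connector R 0.69 [378.  23. 479. 150.] [634.1  -6.9  29.4 100.1  41.2]
pad_connector P 0.67 [429.  88.] [635.4  -8.7]
```

View pics/w3.png

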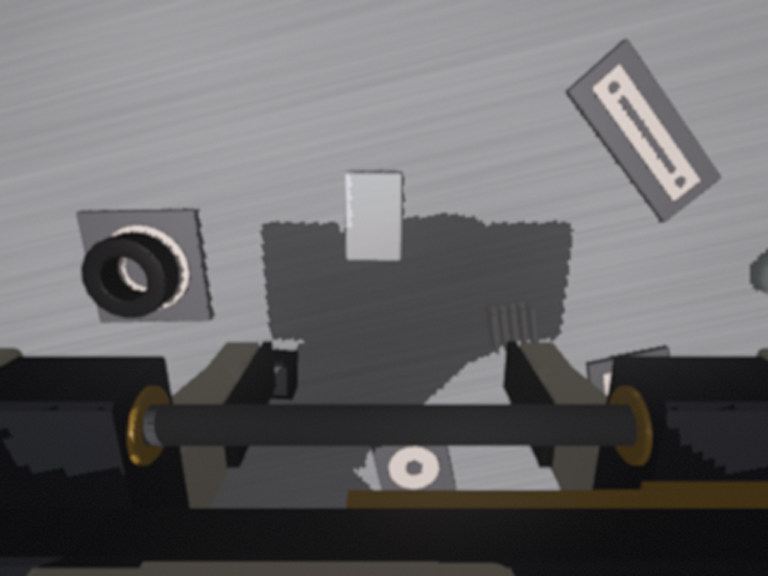

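Large toroid is on its pad. The spacer is at (625, 153.5), −13°, in line with the jaws.

```bash
python3 -m inch '1 4.3 0.1 -3 0 0 0;1 4.3 0.1 -8 0 0 0;1 4.3 0.1 -11.8 0 0 0;1 4.3 0.1 -11.8 0 0 0;0.2 4.3 0.1 -11.8 0 0 0;0.2 4.3 0.1 -11.8 0 0 0;0.2 4.3 0.1 -11.8 0 0 0;0.2 4.3 0.1 -11.8 0 0 0;0.2 4.3 0.1 -11.8 0 0 0;0.2 4.3 0.1 -11.8 0 0 0;0.2 4.3 0.1 -11.8 0 0 0;0.2 4.3 0.1 -11.8 0 0 0' 15
python3 -m inch '0.2 0 0 6 0 0 0;0.2 0 0 11 0 0 0;0.2 -6 -4 12 0 0 7;0.2 -12 -8 12 0 0 14;0.2 -17 -12 12 0 0 14;0.2 -20 -14.3 11 0 0 14;0.2 -20 -14.3 11 0 0 14;0.2 -20 -14.3 11 0 0 14'
python3 -c '
from h import *
look(["spacer","pad_spacer"],"w4",dz=111)'
```

```text
t: 10.5
eef_pos: [0.6254, 0.1533, 0.0048]
ee_rot: [-3.141, 0.001, -1.796]
force: [-0.5, -0.3, 1.5]
width: 0.032
t: 11.5
eef_pos: [0.426, 0.0104, 0.1154]
ee_rot: [-3.139, 0.001, -1.551]
force: [0.3, 0.1, 0.3]
width: 0.0318
t 11.6 tcp [426.4  10.8 115.4] rpy [-1.799e+02  1.000e-01 -8.890e+01] w 31.9 F [ 0.2 -0.2 -0.1]
spacer R 0.66 [228. 202. 293. 304.] [440.2  11.2   1.2  36.2  31.5]
spacer P 0.76 [258. 244.] [425.4  11.7]
pad_spacer R 0.98 [231. 108. 292. 195.] [460.3  11.    1.1  72.   53.6]
pad_spacer P 0.93 [262. 150.] [460.8  10. ]
```

View pics/w4.png

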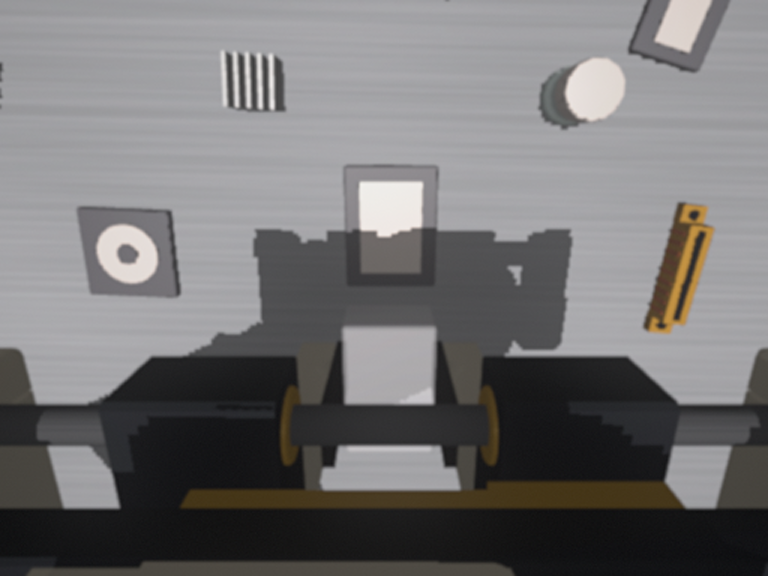

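Spacer held, 1° off the pad at (460.5, 10.7). I'll place it and go on to the connector.

```bash
python3 -m inch '0.2 3.4 0 0 0 0 0;0.2 3.4 0 -5 0 0 0;0.2 3.4 0 -9 0 0 0;0.2 3.4 0 -10.4 0 0 0;0.2 3.4 0 -10.4 0 0 0;0.2 3.4 0 -10.4 0 0 0;0.7 3.4 0 -10.4 0 0 0;0.7 3.4 0 -10.4 0 0 0;0.7 3.4 0 -10.4 0 0 0;0.7 3.4 0 -10.4 0 0 0'
python3 -m inch '0.7 0 0 6 0 0 0;0.7 0 0 11 0 0 0;0.7 -2 -6 12 0 0 -5;0.7 -4 -12 11 0 0 -5;0.7 -4 -17 11 0 0 -5;0.7 -4 -17 11 0 0 -5;0.7 -4 -17 11 0 0 -5'
python3 -c '
from h import *
look(["spacer","pad_spacer"],None,dz=6);look(["connector"],"w5")'
```

```text
t: 13.0
eef_pos: [0.4601, 0.0108, 0.0109]
ee_rot: [-3.141, 0.001, -1.551]
force: [-0.5, -0.4, 0.7]
width: 0.0604
t: 13.88
eef_pos: [0.4199, -0.1593, 0.1208]
ee_rot: [-3.141, 0.001, -1.64]
force: [-1.1, 0.1, -0.5]
width: 0.0615
t 13.9 tcp [ 420.1 -158.8  120.8] rpy [-180.     0.   -93.9] w 61.4 F [-0.3  0.3 -0. ]
spacer R 0.56 [ 29. 127.  96. 194.] [460.6   4.5   2.1  51.1  44.6]
spacer R 0.26 [446. 134. 494. 170.] [ 445.8 -333.9   86.1   37.2   30. ]
spacer P 0.78 [ 69. 156.] [461.2  11.4]
pad_spacer R 0.94 [ 30. 114. 109. 200.] [460.2   9.1   1.7  72.   55.7]
pad_spacer R 0.42 [448. 134. 491. 172.] [ 440.7 -348.3   71.1   41.3   31.6]
pad_spacer P 0.58 [ 73. 156.] [460.1  11.4]
t 14.2 tcp [ 420.4 -158.3  120.9] rpy [-180.     0.   -93.8] w 61.2 F [0.7 0.4 0.5]
connector R 0.7 [258. 125. 272. 211.] [ 439.8 -162.1   -4.2   77.3   14.7]
connector R 0.56 [450. 134. 494. 172.] [ 443.7 -340.3   69.1   40.    30.7]
connector P 0.55 [265. 168.] [ 437.5 -163.9]
```

View pics/w5.png

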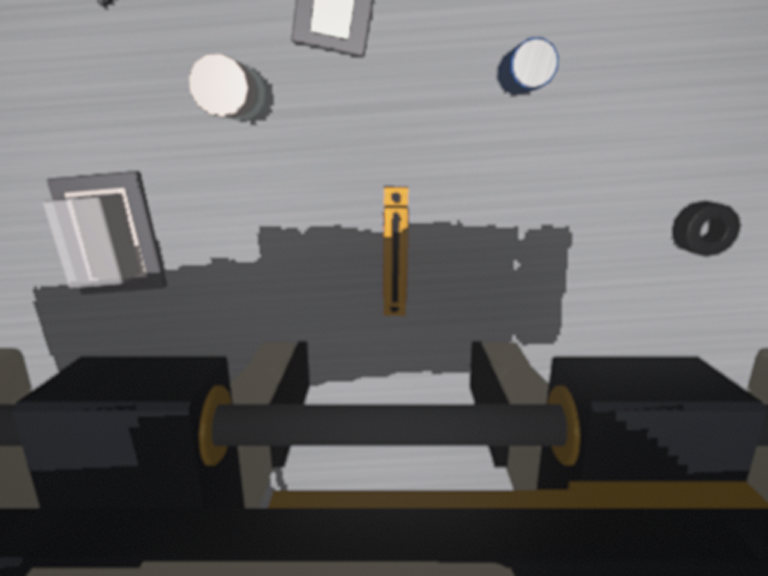

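Spacer sits on its pad (pinpoint within 1 mm). Connector is at (437.5, −163), −4°.

```bash
python3 -m inch '0.7 1.75 -0.45 -3 0 0 0;0.7 1.75 -0.45 -8 0 0 0;0.7 1.75 -0.45 -11.6 0 0 0;0.7 1.75 -0.45 -11.6 0 0 0;0.05 1.75 -0.45 -11.6 0 0 0;0.05 1.75 -0.45 -11.6 0 0 0;0.05 1.75 -0.45 -11.6 0 0 0;0.05 1.75 -0.45 -11.6 0 0 0;0.05 1.75 -0.45 -11.6 0 0 0;0.05 1.75 -0.45 -11.6 0 0 0;0.05 1.75 -0.45 -11.6 0 0 0' 15
python3 -m inch '0.05 0 0 6 0 0 0;0.05 0 0 11 0 0 0;0.05 4 4 12 0 0 9;0.05 8 8 12 0 0 18;0.05 12 12 12 0 0 27;0.05 15 15.5 11 0 0 33.5;0.05 15 15.5 11 0 0 33.5;0.05 15 15.5 11 0 0 33.5;0.05 15 15.5 11 0 0 33.5'
python3 -c '
from h import *
look(["connector","pad_connector"],"w6",dz=111)'
```

```text
t: 15.65
eef_pos: [0.4378, -0.1631, 0.0051]
ee_rot: [-3.141, 0.001, -1.637]
force: [-0.4, -0.6, 4.1]
width: 0.014
t: 16.77
eef_pos: [0.5873, -0.0088, 0.1152]
ee_rot: [-3.141, 0.001, -1.053]
force: [-1.1, -0.7, 0.0]
width: 0.0137
t 16.8 tcp [587.4  -8.8 115.4] rpy [-179.9    0.   -60.3] w 14.0 F [-0.  -0.3 -1.2]
connector R 0.76 [249. 179. 273. 308.] [6.043e+02 1.000e-01 2.970e+01 5.070e+01 1.410e+01]
connector P 0.71 [262. 242.] [588.8 -10.3]
pad_connector R 0.81 [260.  80. 310. 202.] [633.9  -8.2  29.6 100.4  39.7]
pad_connector R 0.3 [  0. 192.  65. 263.] [443.7 166.8  -0.9  58.1  55.7]
pad_connector P 0.71 [285. 139.] [637.8  -6.9]
```

View pics/w6.png

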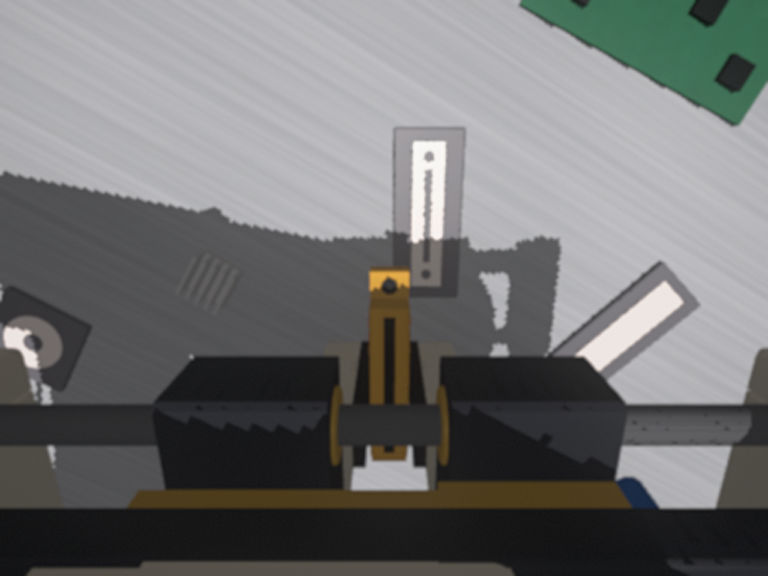

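Pad is at (634, −8), 29.6°, and the connector is aligned. I'll place it and head for the tube.

```bash
python3 -m inch '0.05 4.7 0.1 0 0 0 0;0.05 4.7 0.1 -5 0 0 0;0.05 4.7 0.1 -9 0 0 0;0.05 4.7 0.1 -10.4 0 0 0;0.05 4.7 0.1 -10.4 0 0 0;0.05 4.7 0.1 -10.4 0 0 0;0.5 4.7 0.1 -10.4 0 0 0;0.5 4.7 0.1 -10.4 0 0 0;0.5 4.7 0.1 -10.4 0 0 0;0.5 4.7 0.1 -10.4 0 0 0'
python3 -m inch '0.5 0 0 6 0 0 0;0.5 0 0 11 0 0 0;0.5 -2 -6 12 0 0 -8;0.5 -4 -12 12 0 0 -16;0.5 -5 -18 12 0 0 -24.5;0.5 -5 -24 11 0 0 -24.5;0.5 -5 -29.5 11 0 0 -24.5;0.5 -5 -29.5 11 0 0 -24.5;0.5 -5 -29.5 11 0 0 -24.5'
python3 -c '
from h import *
look(["connector","pad_connector"],None,dz=6);look(["ic_tube","pad_ic_tube"],"w7")'
```

```text
t: 18.27
eef_pos: [0.6348, -0.0075, 0.0116]
ee_rot: [-3.14, 0.0, -1.053]
force: [0.8, -0.1, -0.2]
width: 0.0429
t: 19.4
eef_pos: [0.5844, -0.3026, 0.1212]
ee_rot: [-3.141, 0.001, -1.481]
force: [-0.9, 0.5, -0.4]
width: 0.0439
t 19.4 tcp [ 584.6 -302.   121.4] rpy [-179.9    0.   -84.8] w 43.5 F [-0.9  0.7 -0.6]
t 19.7 tcp [ 585.1 -301.5  121.9] rpy [-179.9    0.   -84.7] w 43.8 F [0.2 0.7 0.1]
ic_tube R 0.78 [256.  79. 280. 203.] [ 625.7 -304.3    4.5  109.8   17.5]
pad_ic_tube R 0.94 [ 61.  63. 132. 212.] [ 614.7 -150.2  -14.7  127.2   41. ]
pad_ic_tube P 0.7 [ 96. 141.] [ 613.7 -148.4]
```

View pics/w7.png

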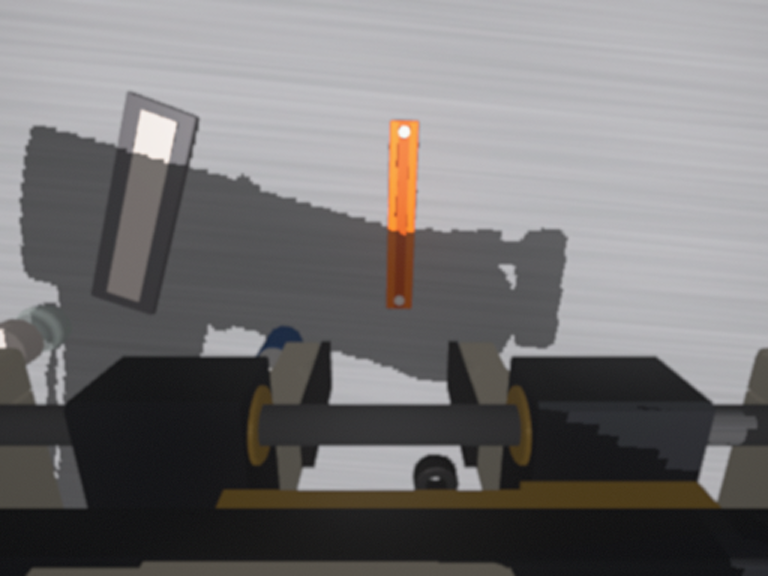

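Tube is at (625.5, −304), 4.5°.

```bash
python3 -m inch '0.5 4.05 -0.25 -3 0 0 0;0.5 4.05 -0.25 -8 0 0 0;0.5 4.05 -0.25 -11.7 0 0 0;0.5 4.05 -0.25 -11.7 0 0 0;0.05 4.05 -0.25 -11.7 0 0 0;0.05 4.05 -0.25 -11.7 0 0 0;0.05 4.05 -0.25 -11.7 0 0 0;0.05 4.05 -0.25 -11.7 0 0 0;0.05 4.05 -0.25 -11.7 0 0 0;0.05 4.05 -0.25 -11.7 0 0 0' 15
python3 -m inch '0.05 0 0 6 0 0 0;0.05 0 0 11 0 0 0;0.05 -1 5 12 0 0 -9;0.05 -3 10 12 0 0 -19;0.05 -5.5 15.5 11 0 0 -19;0.05 -5.5 15.5 11 0 0 -19;0.05 -5.5 15.5 11 0 0 -19'
python3 -c '
from h import *
look(["ic_tube","pad_ic_tube"],"w8",dz=111)'
```

```text
t: 21.15
eef_pos: [0.6256, -0.3047, 0.0052]
ee_rot: [-3.139, 0.0, -1.48]
force: [0.0, 1.3, 3.8]
width: 0.0159
t: 22.02
eef_pos: [0.571, -0.1494, 0.1155]
ee_rot: [-3.139, 0.0, -1.81]
force: [0.5, -0.1, -0.2]
width: 0.0159
t 22.1 tcp [ 571.2 -149.9  115.4] rpy [-179.8    0.  -103.8] w 16.2 F [-0.3  0.3 -0.5]
ic_tube R 0.74 [242. 150. 277. 326.] [ 593.9 -154.3  -14.5   65.5   16.1]
ic_tube P 0.89 [256. 244.] [ 570.6 -146.1]
pad_ic_tube R 0.66 [224.  66. 274. 212.] [ 614.3 -148.8  -14.8  127.7   41.3]
pad_ic_tube P 0.61 [250. 144.] [ 612.2 -149.5]
```

View pics/w8.png

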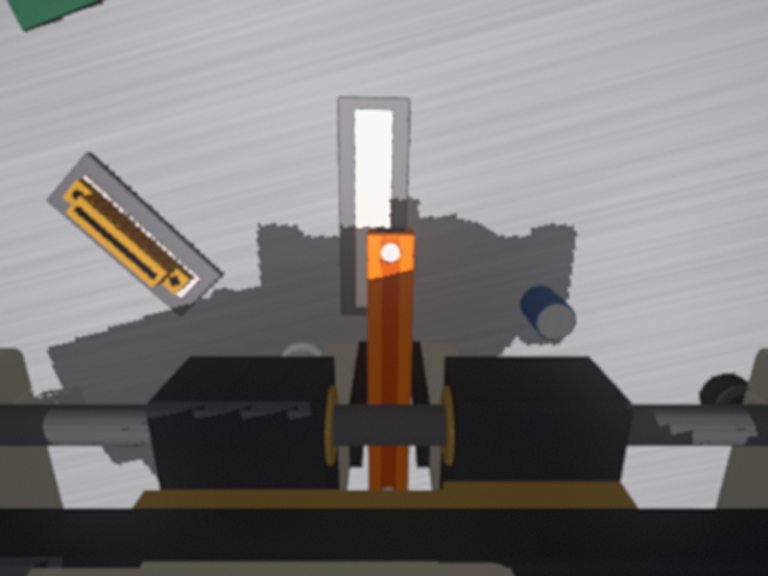

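```bash
python3 -m inch '0.05 4.3 0.1 0 0 0 0;0.05 4.3 0.1 -5 0 0 0;0.05 4.3 0.1 -9 0 0 0;0.05 4.3 0.1 -10.4 0 0 0;0.05 4.3 0.1 -10.4 0 0 0;0.05 4.3 0.1 -10.4 0 0 0;0.5 4.3 0.1 -10.4 0 0 0;0.5 4.3 0.1 -10.4 0 0 0;0.5 4.3 0.1 -10.4 0 0 0;0.5 4.3 0.1 -10.4 0 0 0'
python3 -m inch '0.5 0 0 6 0 0 0;0.5 0 0 11 0 0 0;0.7 -4 -4 12 0 0 8;0.7 -8 -8 12 0 0 13.8;0.7 -12 -12 12 0 0 13.8;0.7 -16 -16 12 0 0 13.8;0.7 -19 -19.5 11 0 0 13.8;0.7 -19 -19.5 11 0 0 13.8;0.7 -19 -19.5 11 0 0 13.8'
python3 -c '
from h import *
look(["toroid_small"],"w9")'
```

```text
t: 23.52
eef_pos: [0.6138, -0.1495, 0.0111]
ee_rot: [-3.14, 0.0, -1.812]
force: [0.0, -0.3, -0.2]
width: 0.0429
t: 24.65
eef_pos: [0.424, -0.3447, 0.1214]
ee_rot: [-3.139, -0.0, -1.572]
force: [-0.5, 0.4, 0.2]
width: 0.0614
t 24.7 tcp [ 424.5 -344.3  121.4] rpy [-179.8   -0.   -90. ] w 61.4 F [ 0.   0.1 -0.3]
toroid_small R 0.88 [248. 152. 282. 188.] [ 443.4 -346.9   26.7   31.1   31. ]
toroid_small P 0.66 [260. 170.] [ 439.2 -344.9]
```

View pics/w9.png

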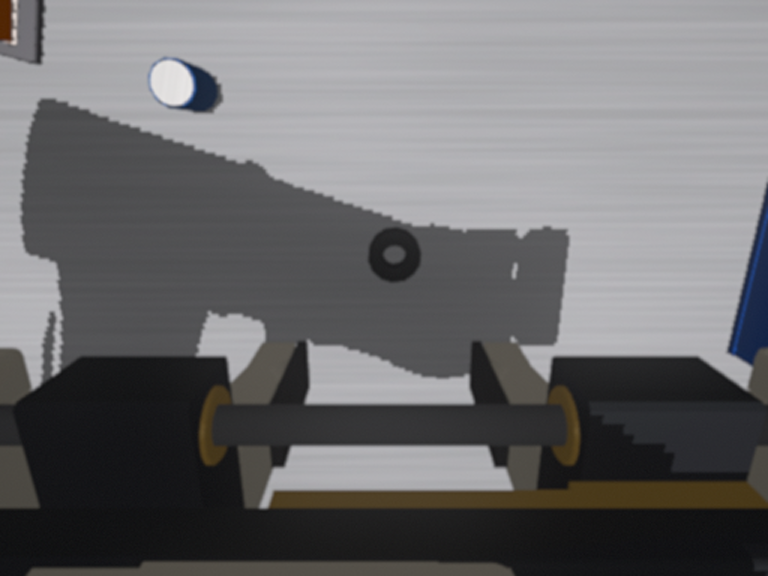

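```bash
python3 -m inch '0.7 1.8 -0.2 -3 0 0 0;0.7 1.8 -0.2 -8 0 0 0;0.7 1.8 -0.2 -11.6 0 0 0;0.7 1.8 -0.2 -11.6 0 0 0;0.2 1.8 -0.2 -11.6 0 0 0;0.2 1.8 -0.2 -11.6 0 0 0;0.2 1.8 -0.2 -11.6 0 0 0;0.2 1.8 -0.2 -11.6 0 0 0;0.2 1.8 -0.2 -11.6 0 0 0;0.2 1.8 -0.2 -11.6 0 0 0;0.2 1.8 -0.2 -11.6 0 0 0' 20
python3 -m inch '0.2 0 0 6 0 0 0;0.2 0 0 11 0 0 0;0.2 0 6 11 0 0 0;0.2 0 12 11 0 0 0;0.2 0 18 11 0 0 0;0.2 0 24 11 0 0 0;0.2 0 30 11 0 0 0;0.2 0 36 11 0 0 0;0.2 -1 42 11 0 0 0;0.2 -2 48 11 0 0 0;0.2 -3.5 51.7 11 0 0 0;0.2 -3.5 51.7 11 0 0 0'
python3 -m inch '0.2 0 0 0 0 0 0;0.2 0 0 0 0 0 0;0.2 0 0 0 0 0 0'
python3 -c '
from h import *
look(["toroid_small","pad_toroid_small"],"w10",dz=110)'
```

```text
t: 26.18
eef_pos: [0.4432, -0.3462, 0.0062]
ee_rot: [-3.138, -0.001, -1.57]
force: [-0.5, 1.6, 7.3]
width: 0.0309
t: 27.68
eef_pos: [0.4075, 0.173, 0.1164]
ee_rot: [-3.138, -0.0, -1.567]
force: [0.4, 0.4, -0.4]
width: 0.0307
t: 28.05
eef_pos: [0.4076, 0.1721, 0.1163]
ee_rot: [-3.138, -0.0, -1.568]
force: [0.2, 0.0, -0.7]
width: 0.0305
t 28.1 tcp [407.6 172.2 116.3] rpy [-179.8   -0.   -89.8] w 30.4 F [-0.6  0.7 -1.3]
toroid_small R 0.83 [231. 224. 288. 268.] [413.1 172.7 -89.8  30.1  28.7]
toroid_small P 0.96 [258. 242.] [407.  173.9]
pad_toroid_small R 0.96 [230. 120. 298. 182.] [441.8 168.2  88.8  54.3  53.7]
pad_toroid_small P 0.57 [261. 151.] [442.2 171.1]
```

View pics/w10.png

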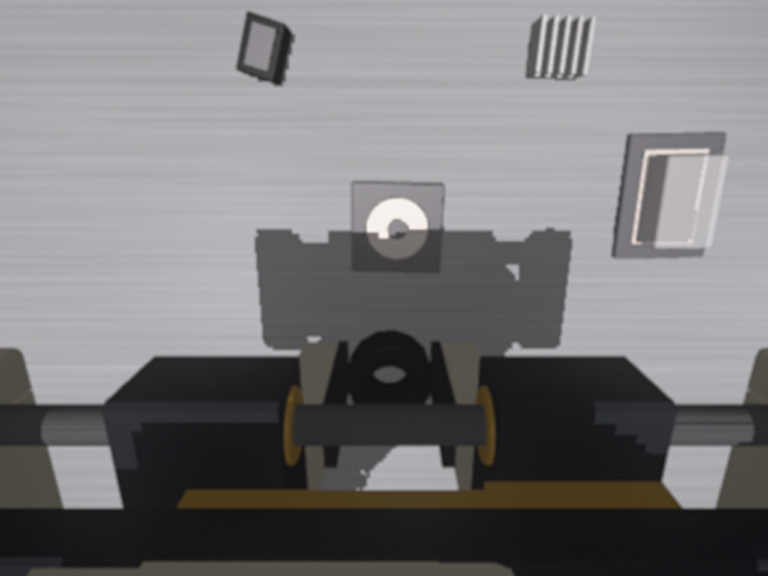

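```bash
python3 -m inch '0.2 3.4 -0.3 0 0 0 0;0.2 3.4 -0.3 -5 0 0 0;0.2 3.4 -0.3 -9 0 0 0;0.2 3.4 -0.3 -10.4 0 0 0;0.2 3.4 -0.3 -10.4 0 0 0;0.2 3.4 -0.3 -10.4 0 0 0;0.6 3.4 -0.3 -10.4 0 0 0;0.6 3.4 -0.3 -10.4 0 0 0;0.6 3.4 -0.3 -10.4 0 0 0;0.6 3.4 -0.3 -10.4 0 0 0'
python3 -m inch '0.6 0 0 6 0 0 0;0.6 0 0 12 0 0 0;0.6 0 0 18 0 0 0;0.6 2 5 22 0 0 0;0.6 4 8 22 0 0 0;0.6 4 8 22 0 0 0;0.6 4 8 22 0 0 0'
python3 -c '
from h import *
look(["toroid_small","pad_toroid_small","toroid_large","pad_toroid_large"],"w11",dz=6)'
```

```text
t: 29.55
eef_pos: [0.4416, 0.1697, 0.0125]
ee_rot: [-3.138, 0.0, -1.567]
force: [-1.0, -0.0, -0.0]
width: 0.0521
t: 30.42
eef_pos: [0.481, 0.2493, 0.2318]
ee_rot: [-3.139, -0.001, -1.567]
force: [0.3, -0.2, 0.1]
width: 0.0523
t 30.5 tcp [481. 249. 232.] rpy [-179.8   -0.   -89.8] w 52.5 F [-0.6  0.2 -0.8]
toroid_small R 0.88 [309. 183. 335. 208.] [441.6 171.7  45.   35.1  31.2]
toroid_small P 0.91 [321. 193.] [439.9 168.9]
pad_toroid_small R 0.84 [298. 170. 346. 210.] [442.4 168.8  -0.9  54.2  54.1]
pad_toroid_small P 0.77 [319. 191.] [440.6 170.3]
toroid_large R 0.77 [190.  10. 242.  67.] [622.2 302.3  59.   51.   48.7]
toroid_large P 0.56 [214.  37.] [625.9 301.6]
pad_toroid_large R 0.91 [182.   1. 252.  77.] [623.1 300.1  78.3  73.3  72.9]
pad_toroid_large R 0.19 [308. 183. 332. 206.] [436.7 169.2  28.9  36.   33.1]
pad_toroid_large P 0.81 [215.  41.] [622.3 301.8]
```

View pics/w11.png

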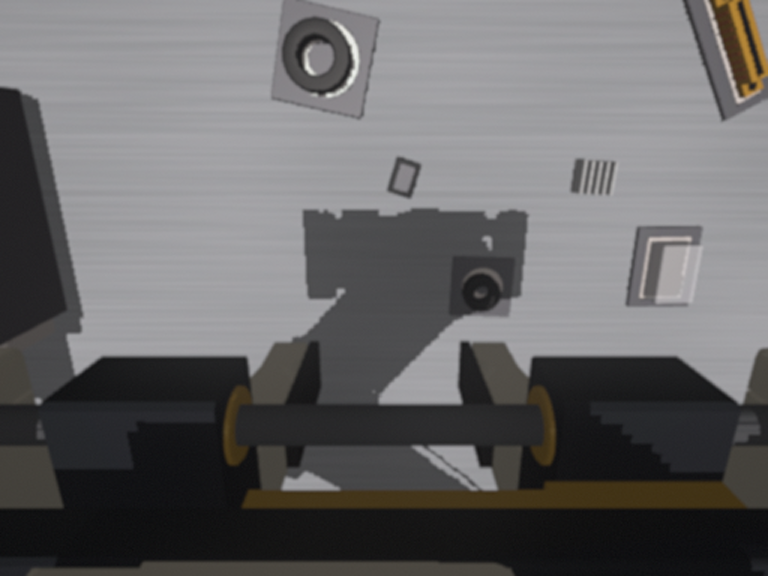

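Both toroids are within about 3 mm of their pads. I'll move sideways to check the connector, tube and spacer from above.

```bash
python3 -m inch '0.6 0 -6 0 0 0 0;0.6 0 -12 0 0 0 0;0.6 2 -18 0 0 0 0;0.6 4 -24 0 0 0 0;0.6 5 -30 0 0 0 0;0.6 5 -32 0 0 0 0;0.6 5 -32 0 0 0 0;0.6 5 -32 0 0 0 0'
python3 -c '
from h import *
look(["connector","pad_connector","ic_tube","pad_ic_tube","spacer","pad_spacer"],"w12",dz=6)'
```

```text
t: 31.88
eef_pos: [0.5315, -0.0701, 0.2327]
ee_rot: [-3.137, 0.0, -1.567]
force: [-0.3, 0.0, -0.3]
width: 0.0527
t 31.9 tcp [531.6 -69.8 232.7] rpy [-179.7    0.   -89.8] w 52.5 F [0.2 0.8 0.4]
connector R 0.8 [188.  44. 232. 108.] [633.5 -10.   30.2  78.1  16.5]
connector R 0.16 [295.  34. 360. 152.] [ 614.2 -144.4  -14.8  122.8   39.3]
connector P 0.94 [210.  77.] [633.9 -10.6]
pad_connector R 0.61 [174.  28. 242. 124.] [633.3  -9.2  29.   99.1  40.3]
pad_connector P 0.57 [210.  74.] [637.8 -10.5]
ic_tube R 0.76 [305.  45. 351. 145.] [ 613.2 -146.4  -14.2  109.9   18.4]
ic_tube R 0.53 [171.  28. 241. 125.] [632.9 -10.9  29.5  96.   38.5]
ic_tube P 0.66 [324.  97.] [ 611.8 -146.2]
pad_ic_tube R 0.76 [298.  32. 360. 151.] [ 614.  -148.9  -14.3  127.4   40.4]
pad_ic_tube P 0.98 [324.  93.] [ 616.7 -147.6]
spacer R 0.94 [183. 198. 216. 231.] [4.699e+02 9.600e+00 2.000e-01 4.370e+01 3.510e+01]
spacer P 0.86 [199. 212.] [462.3  12.3]
pad_spacer R 0.91 [180. 188. 224. 240.] [461.6  10.3   1.2  72.5  53.8]
pad_spacer R 0.24 [ 62. 208. 108. 239.] [447.4 166.4 -89.8  55.7  44.3]
pad_spacer P 0.57 [198. 210.] [463.6  14.5]
```

View pics/w12.png

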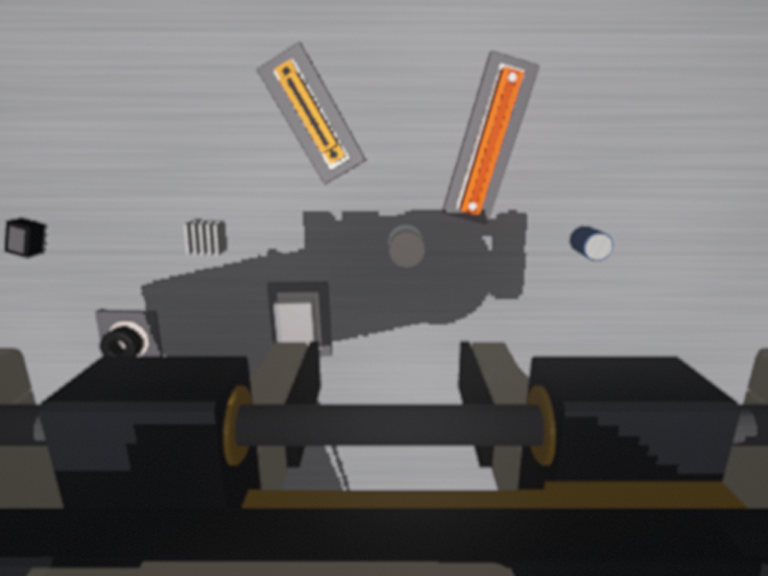

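Everything sits flat and within about 4 mm of its print, with the gripper clear and still. I'm handing it in.

```bash
python3 -c '
from station import arm; print(arm.job_done())'
```

```text
the job is handed in; nothing more can be done
None
```

All five parts are on their matching pads, released, and I handed the job in at about 32 s of the 112 s allowed. The hand-in reports no verdict, so the figures below are my own last wrist-camera checks.

| Part | Offset from pad centre | Angle off the print |
|---|---|---|
| Large toroid | about 2–4 mm | not applicable |
| Small toroid | about 1–3 mm | not applicable |
| Spacer | about 1–2 mm | about 1° |
| Connector | about 1–2 mm | about 1° |
| IC tube | about 2–4 mm | under 1° |

- **Spacer reading:** in the last view the spacer's outline came out about 8 mm off its pad along x, because its see-through, shadowed top was only partly picked up. The separate point estimate, an earlier view and the gripper position at release all put it within 2 mm, so I did not move it.
- **Force and clearance:** wrist force never read above about 7 N, and the bystanders looked undisturbed in the last pictures. The gripper was about 23 cm above the table, touching nothing, when I handed in.

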